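# Load the battery packs into the charging tray

### The job

Take the two battery packs, one wide and one narrow, from the sloping rest and lay each in the charging-tray bay that fits it: contact end pushing back the bay's sprung contact block, tail inside the end wall, lying flat and fully down on the bay floor, and let go. Leave everything else on the bench where it is.

Things in the scene. Friction and masses are not known exactly. Their poses are not given: they have to be found in the camera images.
- pack_wide: wide battery pack: black block, paper label on top, 120 x 46 x 24 mm, 0.17 to 0.34 kg. Origin: middle of the bottom edge of its contact end (two brass strips). +x: contact end to ribbed tail; +z: out of the label. Starts on the rest, contact end down against the ledge, in either of two places; 30 mm free beside it. Grip it across its width.
- pack_narrow: narrow battery pack: black block, paper label on top, 100 x 34 x 24 mm, 0.12 to 0.24 kg. Origin: middle of the bottom edge of its contact end (two brass strips). +x: contact end to ribbed tail; +z: out of the label. Starts on the rest, contact end down against the ledge, in either of two places; 30 mm free beside it. Grip it across its width.
- rest: fixed aluminium rest 170 mm wide; its plate slopes at 42 degrees, rising along its +x. Origin under its middle at bench height. The packs' lower edges meet the ledge at x -60 mm, 30 mm above the bench; the ledge stands 12 mm above the plate, which runs 142 mm up the slope from there (upper edge 125 mm high).
- tray: fixed grey charging tray 164 (x) by 170 mm (y), two bays along its x, side by side, middles 85 mm apart: wide at +y, narrow at -y. Origin under its middle at bench height. Sprung contact blocks at the -x ends, end walls 6 mm thick at the +x ends. Tray and rest may swap sides of the bench.
- bay_wide (a point): where the wide pack's origin must end: on the bay floor, 8 mm above the bench; axes as the tray. End wall: inner face at x 120 mm, 10 mm high above the floor. Side guides 10 mm high, 5 thick, 51 mm apart, at x 2-26 and 96-120 mm; open between for fingers. Sprung block: 36 mm wide, top 9 mm over the floor, face at x +8 mm when free. Its housing: x below -6, 12 mm high.
- bay_narrow (a point): where the narrow pack's origin must end: on the bay floor, 8 mm above the bench; axes as the tray. End wall: inner face at x 100 mm, 10 mm high above the floor. Side guides 10 mm high, 5 thick, 39 mm apart, at x 2-26 and 76-100 mm; open between for fingers. Sprung block: 24 mm wide, top 9 mm over the floor, face at x +8 mm when free. Its housing: x below -6, 12 mm high.
- contact_wide (a joint): travel (m) of the wide bay's sprung contact block, pushed towards the tray's -x: 0 free (bay then 8 mm shorter than the pack), 0.008 with the pack in, 0.012 at its stop. 3.2 N to start, 8 N at the stop, springs back. Its face is upright: pressing from above does not move it.
- contact_narrow (a joint): travel (m) of the narrow bay's sprung contact block, pushed towards the tray's -x: 0 free (bay then 8 mm shorter than the pack), 0.008 with the pack in, 0.012 at its stop. 3.2 N to start, 8 N at the stop, springs back. Its face is upright: pressing from above does not move it.
- screwdriver: screwdriver 170 mm long, lying on the bench between rest and tray; leave it alone
- spool: reel of solder wire, 52 mm across, 36 mm high; leave it alone
- notepad: block of note paper 76 x 76 x 28 mm; leave it alone
- flux: small amber glass bottle, 36 mm across, 70 mm high; leave it alone
- brush: brush 160 mm long, lying on the bench at the left; leave it alone
- wrench: wrench 150 mm long, lying on the bench at the right; leave it alone
Things that resemble listed ones, but are neither listed nor needed, are in the scene too. What is shaped like the pack_wide but red is not meant. What is shaped like the pack_narrow but purple is not meant.

How it is judged (in metres and radians):
At the end, for the whole second after the job is handed in: Each pack lies at rest in its own bay: its origin within 4 mm of the bay's point along and across and within 3 mm in height, lengthwise within 0.07 rad of the bay, its top level within 0.05 rad, the sprung contact pushed back more than 5 mm, pack released (x of pack_wide in the frame of bay_wide between -0.004 and 0.004 m and y of pack_wide in the frame of bay_wide between -0.004 and 0.004 m and z of pack_wide in the frame of bay_wide between -0.003 and 0.003 m and angle between the x axis of each of pack_wide, pack_narrow and the x axis of tray, either way round below 0.07 rad and angle between each of pack_wide, pack_narrow's own z axis and vertical below 0.05 rad and value of joint each of contact_wide, contact_narrow above 0.005 m and linear speed of each of pack_wide, pack_narrow below 0.01 m/s and x of pack_narrow in the frame of bay_narrow between -0.004 and 0.004 m and y of pack_narrow in the frame of bay_narrow between -0.004 and 0.004 m and z of pack_narrow in the frame of bay_narrow between -0.003 and 0.003 m); the robot touches nothing.
It fails at once if a bystander (screwdriver, spool, note block, bottle, brush or wrench) is moved more than 30 mm (distance of any of screwdriver, spool, notepad, flux, brush, wrench from where it was at the start of the episode above 0.03 m).
It also fails if it takes over 67 s, if anything falls off the work surface, if the arm or the gripper's body presses on something with over 40 N, if the wrist force passes 120 N, or if a joint passes its speed limit or range.

### The arm

A 7-joint arm with a two-finger parallel gripper is mounted at the origin on the work surface. World frame = base frame: x ahead of the robot, y to its left, z up, the work surface at z = 0. Lengths are in mm, angles in rad, forces in N, time in s.
With the tool pointing down it reaches from about 350 to 900 mm from the base axis. Payload 7.2 kg.
Tool frame: the origin (TCP) lies midway between the tips of the shut fingers; the grasp point (between the pads) lies ctrl.hold_point_z behind it (ctrl.hold_point_z is the distance from the TCP to the grasp point, in mm); z points along the fingers, y is the line along which they close (so a half turn about z gives the same grasp; the last joint's range is limited). The gripper opens to 88 mm and grips with 3 to 60 N. Pads are 20 mm wide; open, the fingers measure 115 mm over their backs; the gripper's body (75 mm by 178 mm) begins 61 mm behind the grasp point.
Start: joints at [-0.068, 0.411, -0.013, 1.596, 0.006, 1.134, -0.082], TCP at [625.003, -0.011, 222.653] pointing down, gripper open.
Joint ranges: [-2.95, 2.95], [-0.29, 1.99], [-1.47, 1.44], [0.14, 2.54], [-1.03, 4.17], [0.13, 1.85], [-2.86, 2.86]. Speed limits (rad/s): [2.39, 2.39, 3.01, 3.01, 3.14, 3.14, 3.14].

### API

Orientations are given as a 3x3 rotation matrix whose columns are the frame's x, y, z axes.
In Python, from station import ctrl gives the robot as it stands. The module is installed in compiled form; this text tells all that it offers. Calls block until the motion is done:
- ctrl.movep(position, orientation): joint-space move of the TCP to a pose.
- ctrl.line_to(position, feed=150, frame=None, force_limit=None): straight line of the TCP; frame=None keeps the orientation; feed is the mean speed in mm/s. With force_limit (N) it stops when the force on the tool has changed by that much, and returns True; else False.
- ctrl.move_joints(angles): joint-space move.
- ctrl.gripper_to(opening, effort=None): opening from 0.0 (shut) to 1.0 (fully open); effort is the grip in N (None keeps the last); returns when the fingers have stopped.
- ctrl.wait(seconds).
- ctrl.ik(position, orientation): joint angles nearest the present ones, or None.
- ctrl.read_state(): the state.
- ctrl.grab_frame(name): name is "scene" or "side" or "wrist"; returns a dict with "pixels" (384x512x3 uint8, red, green, blue), "fx", "fy", "cx", "cy" (pixels), "camera_from_world" (4x4, takes a point from world to camera coordinates). Camera axes: x right, y down, z forward; pixel columns grow to the right and rows downward; lengths in mm; the calibration is good to about 2 mm. A picture is of the moment at which its call begins. There is no depth.
A pose or a line that the arm cannot do raises ctrl.Unreachable and nothing moves.
- ctrl.sign_off(): hands the job in; it is judged then, once.
Trained networks look in the newest picture that a camera, given by its name, has taken for a name from the list of things; names that differ only in an ending like _2 or _b are one class to them, and where a whole thing is asked for, a point or a joint stands for the part that bears it (a point fixed in the world has none). Each returns a list of dicts, best first, with "score" (0 to 1); they miss things now and then, are a little off and sometimes report something else, mostly with a low value. They report only what shows in the picture. A call takes as long as a camera call. They do not tell look-alikes from the thing itself.
- ctrl.masks_of(camera, thing): "region" (384x512 bool, what is visible of it) and "extent" ([left, top, right, bottom] in pixels, round what is visible of it).
- ctrl.tip_of(camera, thing): "centre" ([row, column] in pixels: a listed point, or the origin of a listed thing).
The state is a dict: "clock": time; "joint_pos": joint angles; "joint_vel": joint speeds; "tau": joint torques, N m; "ee_pos": TCP position; "eef_rot": TCP orientation; "force": force on the tool from outside, world axes, zero at the start; "wrist_torque": the same for the moment, N m; "width": opening from 0.0 (shut) to 1.0 (fully open); "grasp_force": force on a finger pad.
Only numpy, scipy, OpenCV 4.12 (cv2) and the standard library are available. Lean on these libraries where they do the work, as an engineer would, in place of code of your own. Each camera call takes 0.05 s, during which the arm holds its last target. There are 200 camera calls.

## Working session

There is one attempt and no reset: what is moved stays moved. The work goes in short steps, each a Python script; the robot and the scene stay as the last script left them, time stands still between calls to the robot, and variables do not carry over. Pictures are saved under pics/ and viewed, at most 10 in all, crops included, and the job is handed in when it is done.

```bash
mkdir -p pics; python3 - <<'E'
from station import ctrl
import cv2,numpy as np
print(ctrl.hold_point_z, ctrl.read_state()['clock'])
ims=[]
for c in ["scene","side"]:
    f=ctrl.grab_frame(c); cv2.imwrite(f"pics/{c}0.png",f["pixels"][:,:,::-1])
    np.savez(c+"0.npz",**f)
    print(c,f["fx"],f["cx"],f["cy"],np.round(f["camera_from_world"],3).tolist())
    for t in ["pack_wide","pack_narrow","rest","tray","bay_wide","bay_narrow"]:
        print(t,[(np.round(d["centre"]).tolist(),round(d["score"],2)) for d in ctrl.tip_of(c,t)], [(np.array(d["extent"]).tolist(),round(d["score"],2)) for d in ctrl.masks_of(c,t)] if 'bay' not in t else '')
    ims.append(f["pixels"][:,:,::-1])
cv2.imwrite("pics/both0.png",cv2.resize(np.hstack(ims),(800,300)))
E
```

```text
18.700000000000003 0.0
scene 383.02792710476666 258.8751196873707 194.0346865121152 [[-0.098, 0.995, 0.007, 63.794], [0.655, 0.07, -0.752, -366.381], [-0.749, -0.069, -0.659, 1625.054], [0.0, 0.0, 0.0, 1.0]]
pack_wide [([164.0, 207.0], 0.91), ([176.0, 194.0], 0.67)] [([206.6, 143.2, 238.2, 165.6], 0.92), ([181.8, 165.8, 201.4, 171.6], 0.7), ([249.7, 242.8, 286.7, 273.3], 0.26)]
pack_narrow [([161.0, 180.0], 0.62), ([172.0, 222.0], 0.4)] [([258.1, 165.1, 265.3, 182.5], 0.71), ([176.1, 142.4, 194.5, 160.8], 0.65), ([215.5, 162.7, 228.7, 171.2], 0.62)]
rest [([195.0, 213.0], 0.91)] [([176.4, 168.5, 236.5, 210.6], 0.91)]
tray [([201.0, 323.0], 0.64)] [([293.8, 178.7, 350.9, 220.8], 0.98)]
bay_wide [([190.0, 336.0], 0.7)] 
bay_narrow [([192.0, 304.0], 0.86)] 
side 446.7170363430328 255.49942401155835 196.5421859625934 [[0.953, -0.304, -0.013, -546.727], [-0.199, -0.59, -0.783, 177.535], [0.23, 0.748, -0.622, 1145.834], [0.0, 0.0, 0.0, 1.0]]
pack_wide [([267.0, 262.0], 0.94), ([284.0, 211.0], 0.94)] [([253.4, 224.4, 297.0, 278.0], 0.93), ([173.0, 252.0, 221.3, 292.2], 0.7)]
pack_narrow [([249.0, 246.0], 0.8), ([316.0, 231.0], 0.64)] [([185.8, 305.8, 234.6, 334.0], 0.9), ([235.3, 213.0, 271.9, 252.2], 0.71)]
rest [([257.0, 271.0], 0.63), ([180.0, 235.0], 0.59)] [([231.8, 197.2, 312.9, 287.2], 0.74)]
tray [([180.0, 234.0], 0.7), ([191.0, 325.0], 0.49)] [([206.3, 161.5, 268.3, 202.5], 0.68)]
bay_wide [([174.0, 218.0], 0.71), ([146.0, 201.0], 0.58)] 
bay_narrow [([188.0, 228.0], 0.57)]
```

View pics/scene0.png

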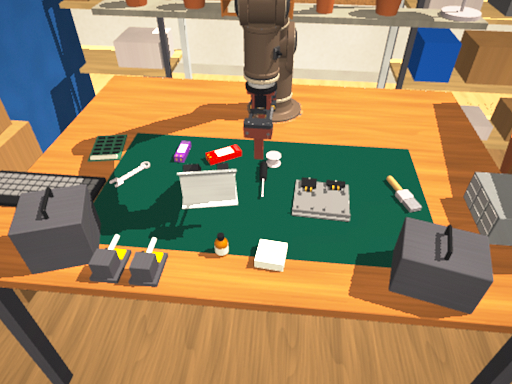

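View pics/side0.png

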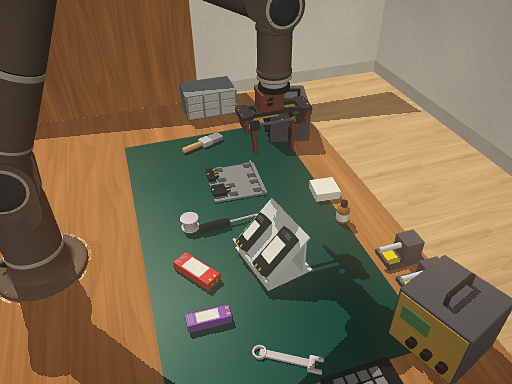

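The two black packs are on the rest: narrow at side (253,231), wide at (275,251). The red pack at side (197,271) and the purple one at (209,318) lie flat on the bench, so they are the look-alikes. The tray is at side (237,182), with its contact blocks toward the robot. Next I'll triangulate and look from the wrist.

```bash
cat > h.py <<'E'
from station import ctrl
import cv2,numpy as np
from scipy.spatial.transform import Rotation as R
def ray(f,rc):
    M=np.array(f["camera_from_world"]); d=np.array([(rc[1]-f["cx"])/f["fx"],(rc[0]-f["cy"])/f["fy"],1])
    return -M[:3,:3].T@M[:3,3], M[:3,:3].T@d
def onz(f,rc,z=0):
    o,d=ray(f,rc); return o+d*(z-o[2])/d[2]
def proj(f,P):
    M=np.array(f["camera_from_world"]); p=M[:3,:3]@np.asarray(P,float).reshape(-1,3).T+M[:3,3:4]
    return np.stack([f["fx"]*p[0]/p[2]+f["cx"],f["fy"]*p[1]/p[2]+f["cy"]],1)
DOWN=np.diag([1.,-1,-1])
E
python3 - <<'E'
from h import *
s=dict(np.load("scene0.npz")); d=dict(np.load("side0.npz"))
print("tray",onz(s,(201,323)).round(),onz(d,(180,234)).round())
print("rest",onz(s,(195,213)).round(),onz(d,(257,271)).round())
print("bw",onz(s,(190,336),8).round(),onz(d,(174,218),8).round(),"bn",onz(s,(192,304),8).round(),onz(d,(188,228),8).round())
st=ctrl.read_state(); print(st['eef_rot'])
for n,p in [("tray",onz(s,(201,323))),("rest",onz(s,(195,213)))]:
    ctrl.movep([p[0]-40,p[1],300],st['eef_rot'])
    f=ctrl.grab_frame("wrist"); np.savez("w_"+n+".npz",**f); cv2.imwrite(f"pics/w_{n}.png",f["pixels"][:,:,::-1])
    for t in ["pack_wide","pack_narrow","rest","tray","bay_wide","bay_narrow"]:
        print(t,[(np.round(e["centre"],1).tolist(),round(e["score"],2)) for e in ctrl.tip_of("wrist",t)])
    M=np.array(f["camera_from_world"]);print("cam",(-M[:3,:3].T@M[:3,3]).round(),M[2,:3].round(2))
print(ctrl.read_state()['clock'])
a=cv2.imread("pics/w_tray.png");b=cv2.imread("pics/w_rest.png")
cv2.imwrite("pics/w1.png",cv2.resize(np.vstack([a,b]),(400,600)))
E
```

```text
tray [572. 191.   0.] [566. 200.   0.]
rest [ 580. -152.    0.] [ 566. -156.   -0.]
bw [524. 232.   8.] [523. 237.   8.] bn [545. 132.   8.] [534. 155.   8.]
[[ 1.46599898e-05  9.99999997e-01  7.20358861e-05]
 [ 1.00000000e+00 -1.46613049e-05  1.82560957e-05]
 [ 1.82571518e-05  7.20356184e-05 -9.99999997e-01]]
pack_wide [([370.6, 185.1], 0.83), ([253.9, 164.0], 0.73), ([270.0, 231.7], 0.5)]
pack_narrow [([350.1, 236.6], 0.82)]
rest [([348.5, 275.1], 0.74)]
tray [([150.8, 282.9], 0.63)]
bay_wide [([117.2, 243.0], 0.96), ([254.6, 163.0], 0.6)]
bay_narrow []
cam [533. 271. 462.] [-0.   -0.3  -0.96]
pack_wide [([202.2, 239.7], 0.64), ([182.7, 162.5], 0.59)]
pack_narrow [([33.4, 221.9], 0.7), ([242.6, 177.3], 0.61), ([138.9, 220.8], 0.57)]
rest [([153.7, 273.1], 0.73)]
tray []
bay_wide []
bay_narrow []
cam [541. -69. 463.] [ 0.   -0.29 -0.96]
4.0
```

View pics/w_tray.png

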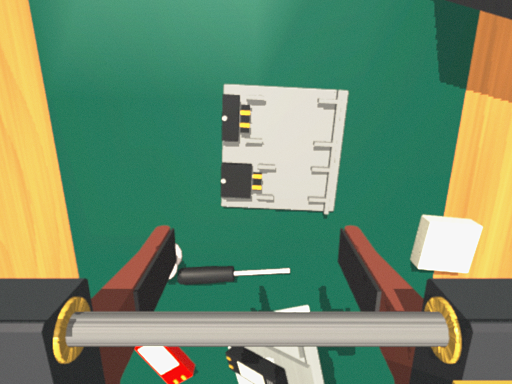

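View pics/w_rest.png

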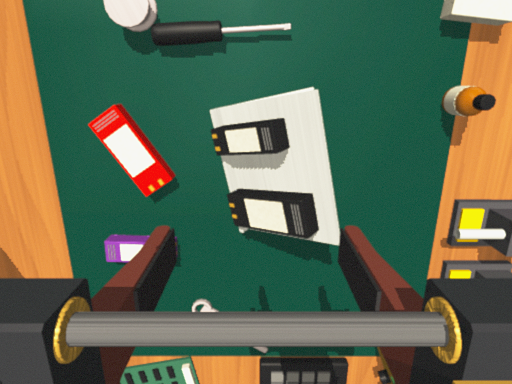

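```bash
cat >> h.py <<'E'
from scipy.optimize import minimize
def hullmask(f,P,s=4):
    m=np.zeros((384*s,512*s),np.uint8)
    h=cv2.convexHull((proj(f,P)*s+s/2).round().astype(np.int32).reshape(-1,1,2)); cv2.fillConvexPoly(m,h,1); return m
def box(x0,x1,y0,y1,z0,z1): return np.array([[x,y,z] for x in(x0,x1) for y in(y0,y1) for z in(z0,z1)],float)
def pose(p,pitch=0,z=0): # x,y,yaw ; pitch>0 raises +x
    T=np.eye(4);T[:3,:3]=R.from_euler('ZY',[p[2],-pitch]).as_matrix();T[:3,3]=[p[0],p[1],z];return T
def tf(T,P): return P@T[:3,:3].T+T[:3,3]
TRAY=np.vstack([box(-82,82,-85,85,0,8),box(76,82,-68,68,8,18)])
WIDE=box(0,120,-23,23,0,24); NARR=box(0,100,-17,17,0,24)
def comp(f,m,rc,rad=25,close=5):
    """convex hull mask of the component of m nearest to pixel rc"""
    m=cv2.morphologyEx(m.astype(np.uint8),cv2.MORPH_OPEN,np.ones((3,3)))
    n,l,st,_=cv2.connectedComponentsWithStats(m)
    w=l[max(0,rc[0]-rad):rc[0]+rad,rc[1]-rad:rc[1]+rad]; k=np.bincount(w[w>0]).argmax(); return l==k
def fit(f,m,model,p0,pitch=0,z=0,s=4):
    pts=cv2.findNonZero(m.astype(np.uint8)); 
    big=cv2.resize(m.astype(np.uint8),None,fx=s,fy=s,interpolation=cv2.INTER_NEAREST)
    h=cv2.convexHull(cv2.findNonZero(big)); t=np.zeros_like(big); cv2.fillConvexPoly(t,h,1)
    cost=lambda q:float(np.sum(t!=hullmask(f,tf(pose([q[0],q[1],q[2]/100],pitch,z),model),s)))
    q=np.array([p0[0],p0[1],p0[2]*100.])
    for d in(20,6):
        q=minimize(cost,q,method='Nelder-Mead',options=dict(initial_simplex=np.vstack([q,q+np.eye(3)*d]),xatol=.05,fatol=1)).x
    return np.array([q[0],q[1],q[2]/100]),cost(q)/t.sum()
E
cat > m1.py <<'E'
from h import *
f=dict(np.load("w_tray.npz")); p=f["pixels"].astype(int)
hsv=cv2.cvtColor(f["pixels"],cv2.COLOR_RGB2HSV)
green=(p[...,1]>p[...,0]*1.35)&(p[...,1]>p[...,2]*1.05)
light=(hsv[...,1]<60)&(hsv[...,2]>90)
m=comp(f,light,(150,285)); print("tray mask",np.argwhere(m).min(0),np.argwhere(m).max(0))
cv2.imwrite("pics/tm.png",m*255)
t,c=fit(f,m,TRAY,[572,191,0]); print("tray",t.round(3),c)
g=dict(np.load("w_rest.npz")); hs=cv2.cvtColor(g["pixels"],cv2.COLOR_RGB2HSV)
dark=(hs[...,2]<75); out={}
dark[245:]=0
vis=g["pixels"][:,:,::-1].copy()
for n,M,rc,p0 in [("w",WIDE,(197,309),(510,-190,0)),("n",NARR,(126,280),(510,-120,0))]:
    m=comp(g,dark,rc,12); mm=np.argwhere(m); print(n,mm.min(0),mm.max(0),m.sum())
    q,c=fit(g,m,M,p0,np.radians(42),30); print(n,q.round(3),c); out[n]=q
    for a in cv2.convexHull(proj(g,tf(pose(q,np.radians(42),30),M)).round().astype(np.int32).reshape(-1,1,2))[:,0]: cv2.circle(vis,tuple(int(v) for v in a),1,(0,0,255),-1)
v2=f["pixels"][:,:,::-1].copy()
for P,col in [(TRAY,(0,0,255)),(np.array([[-44,42.5,8],[-24,-42.5,8],[-36,42.5,17],[-16,-42.5,17],[76,0,8]]),(255,0,0))]:
    for a in proj(f,tf(pose(t),P)): cv2.circle(v2,tuple(int(round(v)) for v in a),1,col,-1)
cv2.imwrite("pics/fit.png",np.hstack([cv2.resize(v2[70:230,200:360],(400,400)),cv2.resize(vis[90:250,190:350],(400,400))]))
# rest mask consistency
np.savez("est.npz",t=t,w=out["w"],n=out["n"])
E
python3 m1.py
```

```text
tray mask [ 84 221] [214 348]
tray [ 5.65556e+02  1.85476e+02 -5.00000e-02] 0.02607889749642584
w [189 227] [237 317] 1838
w [ 5.20455e+02 -2.23074e+02  2.34000e-01] 0.04054054054054054
n [119 211] [155 288] 1139
n [ 5.01201e+02 -1.32545e+02  2.24000e-01] 0.040409425311866934[ WARN:0@0.122] global loadsave.cpp:1063 imwrite_ Unsupported depth image for selected encoder is fallbacked to CV_8U.
```

View pics/fit.png

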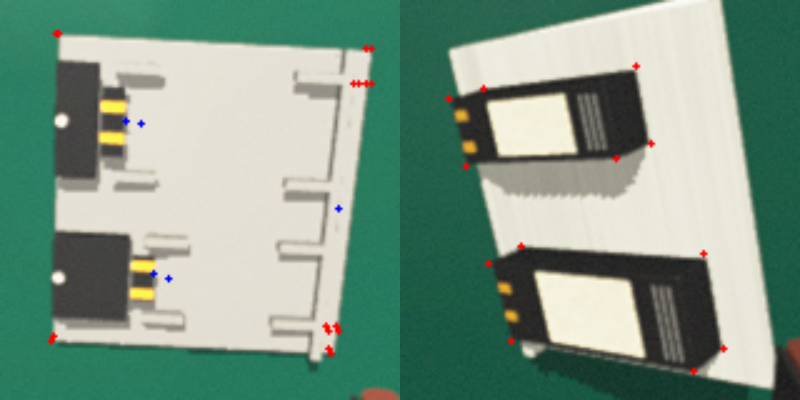

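```bash
sed -i 's/^TRAY=.*/TRAY=np.vstack([box(-82,82,-85,85,0,8),box(68,74,-85,85,8,18)])/' h.py
cat >> h.py <<'E'
BAY=dict(w=(-52,42.5,120),n=(-32,-42.5,100))
def tool(T,gx,h,sgn=1):
    """TCP pose for gripping a pack with pose T at pack x=gx, tip height h over pack bottom"""
    X,Y,Z=T[:3,:3].T; return T[:3,3]+gx*X+h*Z, np.stack([sgn*X,-sgn*Y,-Z],1)
def bayT(t,k,x,y,z,tilt):
    b=BAY[k]; o=tf(pose(t),np.array([b[0]+x,b[1]+y,8+z])); T=pose([o[0],o[1],t[2]],tilt,o[2]); return T
E
python3 - <<'E'
from h import *
f=dict(np.load("w_tray.npz")); e=dict(np.load("est.npz"))
hsv=cv2.cvtColor(f["pixels"],cv2.COLOR_RGB2HSV)
m=comp(f,(hsv[...,1]<60)&(hsv[...,2]>90),(150,285))
t,c=fit(f,m,TRAY,e["t"]); print("tray",t.round(3),c)
e["t"]=t; np.savez("est.npz",**e)
v=cv2.resize(f["pixels"][70:230,200:360,::-1],(640,640),interpolation=cv2.INTER_CUBIC)
def dots(P,col):
    for a in proj(f,tf(pose(t),np.array(P,float))): cv2.circle(v,tuple(int(round(x)) for x in (a+.5-[200,70])*4),2,col,-1)
dots(TRAY,(0,0,255))
for k,hw in(("w",25.5),("n",19.5)):
    bx,by,L=BAY[k]
    dots([[bx+x,by+s*hw,18] for x in(2,26,L-24,L) for s in(1,-1)],(255,0,0))
    dots([[bx+8,by,17],[bx-6,by,20]],(255,0,255))
cv2.imwrite("pics/fit2.png",v)
for k in "wn":
  for sg in(1,-1):
    a=pose(e[k],np.radians(42),30); g={'w':60,'n':50}[k]
    for nm,T in(("rest",a),("bay",bayT(t,k,0,0,0,.15))):
        for h in(2,100):
            p,Rm=tool(T,g,h,sg); q=ctrl.ik(p,Rm); print(k,sg,nm,h,None if q is None else np.round(q,2))
E
```

```text
tray [ 5.66516e+02  1.85847e+02 -5.60000e-02] 0.017234930345446688
w 1 rest 2 [ 1.48  0.88 -1.2   2.21  1.73  0.24 -2.33]
w 1 rest 100 [ 1.52  0.46 -0.98  2.26 -0.95  0.23  0.24]
w 1 bay 2 [-0.66  0.59  0.21  1.91 -0.08  0.53 -2.05]
w 1 bay 100 [-0.63  0.42  0.15  1.88  0.03  0.71 -2.14]
w -1 rest 2 [ 1.48  0.88 -1.2   2.21  1.73  0.24  0.81]
w -1 rest 100 [ 1.68  0.59 -1.22  2.25 -0.01  0.15  2.49]
w -1 bay 2 [-0.31  0.59 -0.25  1.89  0.4   0.58  0.67]
w -1 bay 100 [-0.29  0.44 -0.29  1.86  0.31  0.76  0.75]
n 1 rest 2 [ 1.24  0.68 -1.02  2.38  2.75  0.27  2.72]
n 1 rest 100 None
n 1 bay 2 [-0.54  0.56  0.24  1.98 -0.15  0.48 -1.84]
n 1 bay 100 [-0.53  0.39  0.2   1.95 -0.03  0.68 -1.95]
n -1 rest 2 [ 1.36  0.83 -1.22  2.38  2.27  0.37  0.12]
n -1 rest 100 None
n -1 bay 2 [-0.22  0.56 -0.19  1.95  0.32  0.52  0.88]
n -1 bay 100 [-0.18  0.4  -0.24  1.92  0.24  0.71  0.95]
```

View pics/fit2.png

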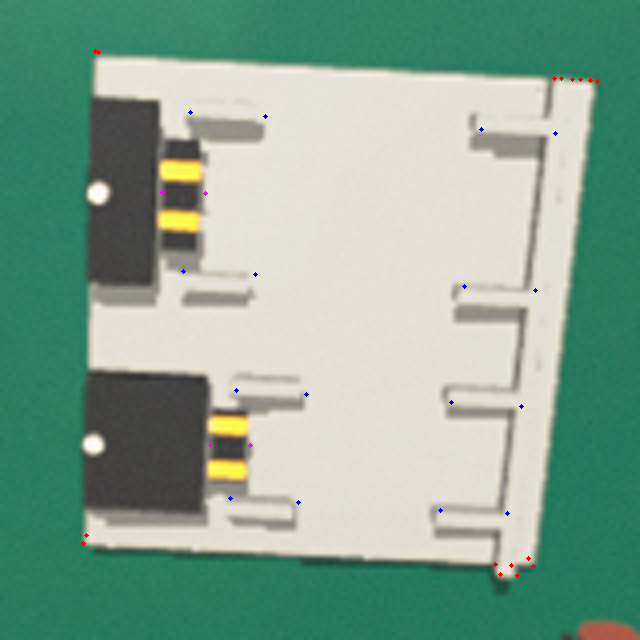

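The tray model matches: block faces, guides and wall all line up. Gripping at the full 42° tilt is awkward for the arm. Pitch is free in a side grip, so I'll look for a smaller tool tilt.

```bash
cat >> h.py <<'E'
def tool(T,gx,h,sgn=1,beta=0):
    """as before; tool pitched by beta about the pack's y (beta>0: body leans to the tail)"""
    X,Y,Z=T[:3,:3].T; z=-(np.cos(beta)*Z+np.sin(beta)*X); x=np.cos(beta)*X-np.sin(beta)*Z
    return T[:3,3]+gx*X+h*Z, np.stack([sgn*x,-sgn*Y,z],1)
G=dict(w=60,n=50)
E
python3 - <<'E'
from h import *
e=dict(np.load("est.npz")); print(ctrl.read_state()['joint_pos'].__repr__())
for b in (20,27,34):
 for sg in(1,-1):
  for k in "wn":
    a=pose(e[k],np.radians(42),30)
    for nm,T in(("rest",a),("bay",bayT(e["t"],k,0,0,0,.13))):
        r=[]
        for h in(5,80):
            p,Rm=tool(T,G[k],5,sg,np.radians(b)); p=p+[0,0,h-5]; q=ctrl.ik(p,Rm); r.append(None if q is None else np.round(q,2).tolist())
        print(b,sg,k,nm,*r)
E
```

```text
array([ 0.09856731,  0.24253098,  0.10842604,  1.65218535, -0.02747738,
        1.24833045,  0.21359609])
20 1 w rest [0.36, 0.43, 0.08, 2.08, -0.69, 0.42, -0.3] [0.25, 0.31, 0.21, 2.03, -0.57, 0.58, -0.46]
20 1 w bay [-0.5, 0.74, 0.16, 1.59, -0.23, 1.03, -1.86] [-0.51, 0.65, 0.16, 1.56, -0.21, 1.15, -1.89]
20 1 n rest [0.24, 0.36, 0.02, 2.22, -0.7, 0.28, -0.44] [0.1, 0.22, 0.18, 2.17, -0.5, 0.46, -0.66]
20 1 n bay [-0.41, 0.72, 0.2, 1.65, -0.23, 1.01, -1.73] [-0.41, 0.63, 0.2, 1.61, -0.2, 1.14, -1.76]
20 -1 w rest [0.72, 0.46, -0.37, 2.05, -0.19, 0.35, 2.38] [0.62, 0.32, -0.24, 2.0, -0.3, 0.53, 2.44]
20 -1 w bay [-0.23, 0.75, -0.26, 1.57, 0.09, 1.03, 1.02] [-0.22, 0.66, -0.27, 1.53, 0.07, 1.16, 1.03]
20 -1 n rest [0.59, 0.39, -0.39, 2.2, -0.1, 0.24, 2.13] [0.46, 0.24, -0.23, 2.15, -0.28, 0.43, 2.27]
20 -1 n bay [-0.12, 0.73, -0.23, 1.62, 0.09, 1.01, 1.15] [-0.12, 0.64, -0.24, 1.58, 0.07, 1.14, 1.15]
27 1 w rest [0.22, 0.45, 0.2, 2.0, -0.48, 0.53, -0.56] [0.16, 0.34, 0.27, 1.95, -0.39, 0.69, -0.66]
27 1 w bay [-0.48, 0.81, 0.16, 1.48, -0.27, 1.19, -1.83] [-0.48, 0.72, 0.17, 1.45, -0.
[... 723 characters left out ...]
 1 w bay [-0.45, 0.89, 0.17, 1.37, -0.3, 1.35, -1.8] [-0.46, 0.8, 0.18, 1.34, -0.29, 1.46, -1.83]
34 1 n rest [-0.01, 0.42, 0.23, 2.05, -0.28, 0.57, -0.92] [-0.04, 0.3, 0.26, 1.99, -0.2, 0.74, -1.0]
34 1 n bay [-0.36, 0.87, 0.2, 1.42, -0.27, 1.33, -1.69] [-0.37, 0.78, 0.22, 1.39, -0.26, 1.45, -1.71]
34 -1 w rest [0.48, 0.49, -0.2, 1.89, 0.04, 0.65, 2.09] [0.46, 0.39, -0.17, 1.83, -0.01, 0.8, 2.12]
34 -1 w bay [-0.2, 0.9, -0.26, 1.35, -0.0, 1.33, 1.1] [-0.2, 0.82, -0.27, 1.32, -0.02, 1.44, 1.09]
34 -1 n rest [0.34, 0.42, -0.2, 2.03, 0.06, 0.57, 1.91] [0.33, 0.31, -0.18, 1.97, 0.01, 0.74, 1.95]
34 -1 n bay [-0.11, 0.87, -0.23, 1.39, 0.02, 1.32, 1.21] [-0.11, 0.79, -0.23, 1.36, 0.0, 1.44, 1.21]
```

```bash
python3 - <<'E'
from h import *
e=dict(np.load("est.npz"));out={}
for n,c,yaw in [("rest",np.array([560,-170]),.229),("tray",e["t"][:2],-.056)]:
    T=pose([*(c+110*np.array([np.cos(yaw),np.sin(yaw)])),yaw],0,0); p,Rm=tool(T,0,290,-1); ctrl.movep(p,Rm)
    f=ctrl.grab_frame("wrist"); np.savez("x_"+n+".npz",**f); cv2.imwrite(f"pics/x_{n}.png",f["pixels"][:,:,::-1])
    hs=cv2.cvtColor(f["pixels"],cv2.COLOR_RGB2HSV)
    if n=="tray":
        px=proj(f,[[*e["t"][:2],8]])[0][::-1].astype(int); print(px)
        m=comp(f,(hs[...,1]<60)&(hs[...,2]>90),px); mm=np.argwhere(m);print(mm.min(0),mm.max(0)); print("tray",*fit(f,m,TRAY,e["t"]))
    else:
        for k,M in(("w",WIDE),("n",NARR)):
            T=pose(e[k],np.radians(42),30); px=proj(f,tf(T,np.array([[M[:,0].max()-12,0,24.]])))[0][::-1].astype(int)
            m=comp(f,hs[...,2]<75,px,12); mm=np.argwhere(m);print(px,mm.min(0),mm.max(0)); print(k,e[k],*fit(f,m,M,e[k],np.radians(42),30))
print(ctrl.read_state()['clock'])
cv2.imwrite("pics/x.png",cv2.resize(np.hstack([cv2.imread("pics/x_rest.png"),cv2.imread("pics/x_tray.png")]),(800,300)))
E
```

```text
[ 69 212] [  0 188] [ 96 239]
w [ 5.20455165e+02 -2.23074033e+02  2.33522036e-01] [ 5.20101505e+02 -2.23028625e+02  2.24041763e-01] 0.02812876052948255
[ 55 308] [  0 287] [ 82 325]
n [ 5.01201059e+02 -1.32544673e+02  2.24158220e-01] [ 5.00394688e+02 -1.32920340e+02  2.16968067e-01] 0.028963284777238266
[ 61 258]
[  0 187] [128 329]
tray [ 5.66797496e+02  1.84847005e+02 -4.84680276e-02] 0.006100171984135341
6.8083
```

View pics/x.png

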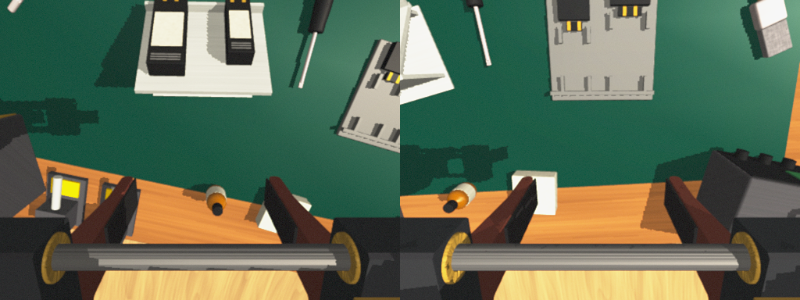

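```bash
cat >> h.py <<'E'
B=np.radians(24); H=5; GX=dict(w=56,n=47)
EST=dict(t=np.array([566.7,185.3,-.052]),w=np.array([520.3,-223.05,.226]),n=np.array([500.8,-132.7,.223]))
def say(m):
    s=ctrl.read_state(); print(m,"t",round(s["clock"],1),"tcp",s["ee_pos"].round(1) if hasattr(s["ee_pos"],'round') else s["ee_pos"],"F",np.round(s["force"],1),"M",np.round(s["wrist_torque"],2),"w",round(s["width"]*88,1),"g",np.round(s["grasp_force"],1))
def pick(k):
    W=dict(w=46,n=34)[k]
    T=pose(EST[k],np.radians(42),30); p,Rm=tool(T,GX[k],H,-1,B); z=Rm[:,2]
    ctrl.movep(p-70*z,Rm); ctrl.gripper_to((W+20)/88,40)
    print("stop?",ctrl.line_to(p,feed=70,force_limit=12)); say("down")
    ctrl.gripper_to(0,40); say("gripped")
    n=T[:3,2]; ctrl.line_to(p+30*n+4*T[:3,0],feed=60); say("off")
    ctrl.line_to(p+30*n+[0,0,90],feed=150); say("up")
def at(k,x,z,tilt,y=0):
    return tool(bayT(EST["t"],k,x,y,z,tilt),GX[k],H,-1,B)
E
python3 - <<'E'
from h import *
pick("w")
p,Rm=at("w",14,80,.13); ctrl.movep(p,Rm); say("over")
f=ctrl.grab_frame("wrist"); cv2.imwrite("pics/held.png",f["pixels"][:,:,::-1]); np.savez("held.npz",**f)
E
```

```text
stop? False
down t 10.2 tcp [ 557.8 -214.7   71.6] F [-0.2  0.1  0.5] M [ 0.    0.22 -0.  ] w 66.1 g 0.0
gripped t 10.6 tcp [ 557.6 -214.2   71.5] F [-2.3  1.7  5.1] M [0.6  0.39 0.01] w 45.8 g 40.0
off t 11.3 tcp [ 540.9 -218.5   96.3] F [ 0.2  1.  -3.6] M [-0.03  0.4  -0.03] w 46.2 g 39.9
up t 12.0 tcp [ 537.5 -218.7  182.5] F [-0.  -1.  -3.7] M [ 0.02  0.42 -0.  ] w 45.9 g 39.9
over t 13.7 tcp [586.5 225.  100.2] F [-0.6 -0.4 -3. ] M [ 0.04 -0.5   0.01] w 45.4 g 39.9
```

View pics/held.png

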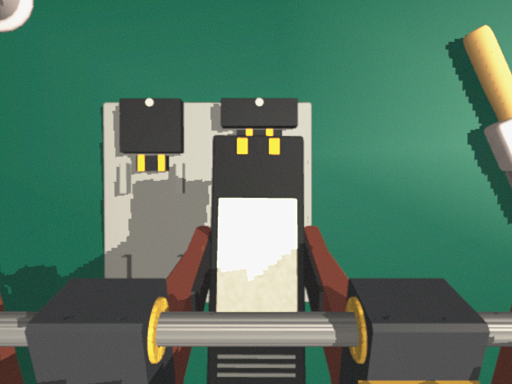

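The wide pack is held straight and lines up with its bay: its nose is centred at column 258, and the sprung block is at (132,259). Lowering it now.

```bash
cat >> h.py <<'E'
def place(k):
    p,Rm=at(k,14,1.5,.13)
    print("stop?",ctrl.line_to(p,feed=60,frame=Rm,force_limit=12)); say("low")
    p,Rm=at(k,-1.5,1.5,.13); print("stop?",ctrl.line_to(p,feed=25,frame=Rm,force_limit=18)); say("pushed")
def drop(k):
    for t in(.09,.05,.02,0):
        p,Rm=at(k,-1.5,1.0 if t else .3,t); s=ctrl.line_to(p,feed=25,frame=Rm,force_limit=20); say(f"tilt {t} {s}")
        if s: break
E
python3 - <<'E'
from h import *
place("w")
E
```

```text
stop? False
low t 15.2 tcp [586.1 227.   22.2] F [ 0.4 -0.3 -2.4] M [ 0.03 -0.51  0.  ] w 45.7 g 39.9
stop? False
pushed t 16.0 tcp [571.7 227.5  22.1] F [ 5.5  0.6 -3.6] M [-0.03 -1.82  0.05] w 45.8 g 39.9
```

```bash
python3 - <<'E'
from h import *
p,Rm=at("w",-3.5,1.5,.13); print("stop?",ctrl.line_to(p,feed=25,frame=Rm,force_limit=12)); ctrl.wait(.2); say("pushed")
f=ctrl.grab_frame("wrist"); 
a=cv2.resize(f["pixels"][80:340,180:350,::-1],(392,600))
s=ctrl.grab_frame("side"); c=proj(s,[[575,225,20]])[0].astype(int); b=cv2.resize(s["pixels"][c[1]-40:c[1]+40,c[0]-26:c[0]+27,::-1],(397,600),interpolation=cv2.INTER_CUBIC)
cv2.imwrite("pics/push.png",np.hstack([a,b]))
E
```

```text
stop? False
pushed t 16.4 tcp [570.1 227.6  22.1] F [ 6.5  0.2 -3.2] M [-0.04 -1.88  0.03] w 45.9 g 39.9
```

View pics/push.png

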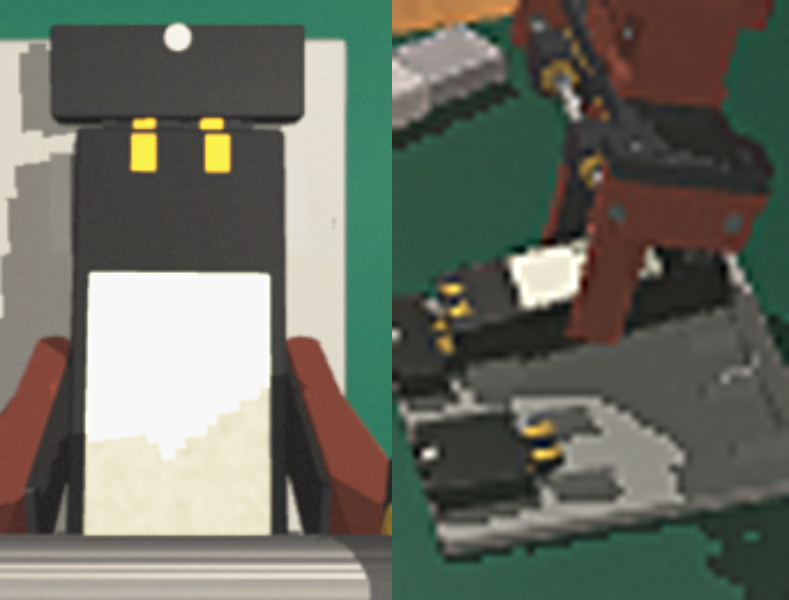

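```bash
python3 - <<'E'
from h import *
f=ctrl.grab_frame("wrist"); g=f["pixels"][100:160,225:240].mean(axis=(1,2)) ; print(np.round(g).astype(int).tolist())
for x in(-4,-3,-2,-1,0,1):
    T=bayT(EST["t"],"w",x,0,1.5,.13); print(x,proj(f,tf(T,np.array([[0,0,24.],[0,0,0],[28,0,24]])))[:,1].round(1))
print("housing edge",proj(f,tf(pose(EST["t"]),np.array([[-58,42.5,20.]]))).round(1), "block face by travel",[ (d,proj(f,tf(pose(EST["t"]),np.array([[-44-d,42.5,17.]])))[0,1].round(1)) for d in(0,4,8,12)])
s=ctrl.read_state(); p,Rm=at("w",-3.5,1.5,.13); print(s["ee_pos"]-p, np.abs(s["eef_rot"]-Rm).max())
E
```

```text
[69, 68, 68, 69, 68, 68, 69, 68, 68, 68, 69, 70, 69, 69, 70, 69, 70, 70, 70, 71, 71, 69, 70, 71, 70, 70, 71, 72, 71, 66, 51, 50, 73, 84, 86, 73, 60, 72, 86, 90, 90, 89, 90, 90, 91, 90, 89, 90, 90, 90, 90, 91, 91, 90, 70, 63, 63, 64, 63, 64]
-4 [128.1 140.5 183.1]
-3 [130.  142.2 185.1]
-2 [132.  144.  187.1]
-1 [134.  145.7 189.2]
0 [136.  147.4 191.2]
1 [138.  149.2 193.2]
housing edge [[257.4 134.2]] block face by travel [(0, np.float64(160.4)), (4, np.float64(153.2)), (8, np.float64(145.9)), (12, np.float64(138.7))]
[ 1.78571999 -0.11745831  0.44802219] 0.003679595986535833
```

```bash
python3 - <<'E'
from h import *
for x in(-5,-6,-7,-8):
    p,Rm=at("w",x,1.5,.13); s=ctrl.line_to(p,feed=25,frame=Rm,force_limit=8); ctrl.wait(.15); say(f"{x} {s}")
    if ctrl.read_state()["force"][0]>8.2: break
f=ctrl.grab_frame("wrist"); np.savez("push2.npz",**f); print(f["pixels"][125:150,225:240].mean(axis=(1,2)).round().tolist())
E
```

```text
-5 False t 17.0 tcp [568.8 227.7  22.2] F [ 6.6 -0.2 -2.6] M [ 0.03 -2.07  0.08] w 45.9 g 39.9
-6 False t 17.4 tcp [568.  227.7  22.2] F [ 6.4  0.4 -2.9] M [ 0.06 -2.12  0.07] w 45.4 g 39.9
-7 False t 17.8 tcp [567.1 227.8  22.2] F [ 7.1  0.3 -2.9] M [-0.01 -2.15  0.06] w 45.8 g 39.9
-8 False t 18.2 tcp [566.3 227.8  22.3] F [ 7.  -0.5 -2.4] M [-0.01 -2.31  0.03] w 46.1 g 39.9
[70.0, 70.0, 70.0, 70.0, 70.0, 70.0, 71.0, 71.0, 71.0, 68.0, 59.0, 58.0, 72.0, 87.0, 90.0, 90.0, 89.0, 90.0, 90.0, 90.0, 89.0, 89.0, 90.0, 90.0, 90.0]
```

```bash
sed -i 's/def drop(k):/def drop(k,x=-1.5):/; s/p,Rm=at(k,-1.5,1.0 if t else .3,t)/p,Rm=at(k,x,1.0 if t else .3,t)/' h.py; python3 - <<'E'
from h import *
for x in(-9,-10):
    p,Rm=at("w",x,1.5,.13); s=ctrl.line_to(p,feed=25,frame=Rm,force_limit=8); ctrl.wait(.15); say(f"{x} {s}")
f=ctrl.grab_frame("wrist"); np.savez("push3.npz",**f); print(f["pixels"][125:150,225:240].mean(axis=(1,2)).round().tolist())
s=ctrl.grab_frame("side"); c=proj(s,[[600,225,20]])[0].astype(int); b=cv2.resize(s["pixels"][c[1]-30:c[1]+30,c[0]-40:c[0]+40,::-1],(400,300),interpolation=cv2.INTER_CUBIC)
s=ctrl.grab_frame("scene"); c=proj(s,[[600,225,20]])[0].astype(int); a=cv2.resize(s["pixels"][c[1]-30:c[1]+30,c[0]-40:c[0]+40,::-1],(400,300),interpolation=cv2.INTER_CUBIC)
cv2.imwrite("pics/push3.png",np.hstack([b,a]))
E
```

```text
-9 False t 18.6 tcp [565.8 227.9  22.4] F [ 8.9 -1.4 -2.1] M [-0.06 -2.5   0.05] w 45.7 g 39.9
-10 False t 19.0 tcp [565.7 227.9  22.5] F [11.6 -0.6 -2.9] M [-0.04 -2.94  0.03] w 46.0 g 39.9
[70.0, 69.0, 70.0, 70.0, 71.0, 70.0, 70.0, 71.0, 71.0, 69.0, 60.0, 57.0, 71.0, 86.0, 90.0, 91.0, 90.0, 90.0, 89.0, 90.0, 90.0, 89.0, 89.0, 89.0, 90.0]
```

View pics/push3.png

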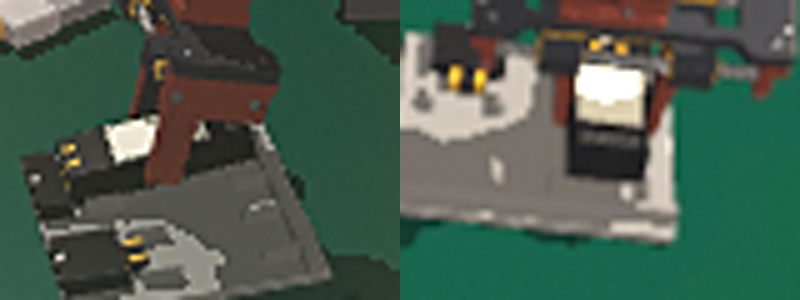

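```bash
python3 - <<'E'
from h import *
p,Rm=at("w",-7.5,1.5,.13); ctrl.line_to(p,feed=25,frame=Rm); ctrl.wait(.15); say("back")
drop("w",-7.5)
f=ctrl.grab_frame("wrist")
s=ctrl.grab_frame("side"); c=proj(s,[[600,225,20]])[0].astype(int); b=cv2.resize(s["pixels"][c[1]-30:c[1]+30,c[0]-40:c[0]+40,::-1],(400,300),interpolation=cv2.INTER_CUBIC)
s=ctrl.grab_frame("scene"); c=proj(s,[[600,225,20]])[0].astype(int); a=cv2.resize(s["pixels"][c[1]-30:c[1]+30,c[0]-40:c[0]+40,::-1],(400,300),interpolation=cv2.INTER_CUBIC)
cv2.imwrite("pics/drop.png",np.hstack([b,a]))
E
```

```text
back t 19.6 tcp [566.7 227.8  22.2] F [ 8.2  0.  -2.6] M [-0.04 -2.29  0.09] w 45.7 g 39.9
tilt 0.09 False t 19.8 tcp [567.4 227.6  19.5] F [8.5 0.3 0.1] M [-0.16 -1.89  0.13] w 45.9 g 39.9
tilt 0.05 False t 20.1 tcp [567.6 227.5  17.1] F [ 8.1 -0.3 -0.9] M [-0.26 -1.94  0.2 ] w 46.0 g 39.9
tilt 0.02 False t 20.3 tcp [567.7 227.4  15.4] F [ 6.6 -1.7 -1.2] M [-0.17 -1.96  0.21] w 45.9 g 39.9
tilt 0 False t 20.6 tcp [567.7 227.5  14. ] F [ 7.6 -1.3  0.4] M [-0.16 -1.74  0.24] w 45.7 g 39.9
```

The tail went down with no vertical resistance, so it is inside the wall. Releasing, then a check from above.

```bash
cat >> h.py <<'E'
def leave():
    ctrl.gripper_to(.75); say("open"); s=ctrl.read_state(); ctrl.line_to(np.array(s["ee_pos"])-95*np.array(s["eef_rot"])[:,2],feed=120)
    f=ctrl.grab_frame("wrist"); return f
E
python3 - <<'E'
from h import *
f=leave(); np.savez("chk.npz",**f)
v=f["pixels"][:,:,::-1].copy()
T=bayT(EST["t"],"w",0,0,0,0)
for a in proj(f,tf(T,WIDE)): cv2.circle(v,tuple(int(round(x)) for x in a),1,(0,0,255),-1)
cv2.imwrite("pics/chk.png",v); say("chk")
E
```

```text
open t 21.2 tcp [565.1 228.   13.3] F [ 0.2  0.3 -0.3] M [ 0.08 -0.42 -0.01] w 66.1 g 0.0
chk t 22.2 tcp [603.  225.9  99.2] F [0.4 0.4 0.7] M [ 0.05 -0.42  0.  ] w 65.8 g 0.0
```

View pics/chk.png

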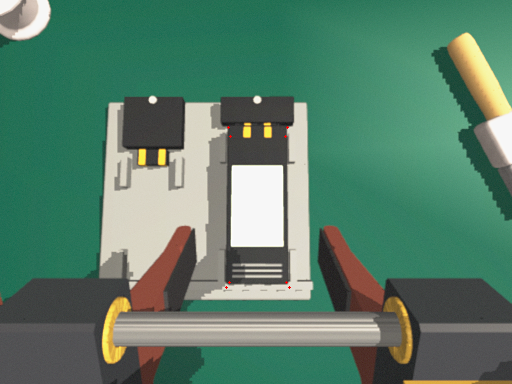

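The wide pack is seated. Its nose is under the housing edge at (123,257), its tail is at row 283 just inside the wall, and it sits between the guides. Now the narrow one, done the same way but with a numeric stop search.

```bash
python3 - <<'E'
from h import *
s=ctrl.read_state(); ctrl.line_to(np.array(s["ee_pos"])+[0,0,90],feed=200)
pick("n")
p,Rm=at("n",14,80,.13); ctrl.movep(p,Rm); say("over")
p,Rm=at("n",14,1.5,.15); print("stop?",ctrl.line_to(p,feed=60,frame=Rm,force_limit=12)); ctrl.wait(.2); say("low")
f0=ctrl.read_state()["force"][0]
for x in [6,2,0,-2]+list(range(-3,-12,-1)):
    p,Rm=at("n",x,1.5,.15); h=ctrl.line_to(p,feed=25,frame=Rm,force_limit=12); ctrl.wait(.15); say(f"{x} {h}")
    if ctrl.read_state()["force"][0]-f0>8.4: break
f=ctrl.grab_frame("wrist"); np.savez("pushn.npz",**f); open("xt","w").write(str(x))
E
```

```text
stop? False
down t 25.8 tcp [ 531.8 -125.8   65.5] F [-0.   0.5 -0.3] M [ 0.02  0.26 -0.05] w 54.3 g 0.0
gripped t 26.3 tcp [ 531.7 -125.7   65.5] F [-2.1 -0.2  5.1] M [0.23 0.34 0.01] w 34.0 g 39.9
off t 26.9 tcp [ 514.9 -129.7   90.4] F [ 0.3 -0.1 -1.7] M [ 0.02  0.39 -0.05] w 33.7 g 39.9
up t 27.7 tcp [ 511.5 -130.   176.6] F [-0.3  0.6 -1.8] M [0.02 0.37 0.01] w 33.5 g 39.9
over t 28.8 tcp [592.5 139.6  98.5] F [-0.3 -0.3 -2.3] M [-0.   -0.44  0.02] w 34.0 g 39.9
stop? False
low t 30.4 tcp [592.4 141.4  21.7] F [-0.2 -0.3 -1.8] M [ 0.05 -0.45 -0.03] w 33.7 g 39.9
6 False t 31.1 tcp [584.5 141.8  21.6] F [ 2.2  0.  -2.1] M [ 0.07 -0.86  0.03] w 34.4 g 39.9
2 False t 31.5 tcp [580.6 142.   21.6] F [ 5.  -0.5 -1.1] M [ 0.05 -1.45  0.05] w 33.8 g 39.9
0 False t 31.9 tcp [578.7 142.1  21.6] F [ 4.7 -0.6 -2.1] M [-0.02 -1.56  0.  ] w 33.7 g 39.9
-2 False t 32.3 tcp [577.  142.2  21.7] F [ 5.2 -0.  -1.2] M [-0.05 -1.69  0.02] w 34.2 g 39.9
-3 False t 32.7 tcp [576.2 142.3  21.7] F [ 6.7  0.4 -0.6] M [ 0.02 -1.79  0.  ] w 33.7 g 39.9
-4 False t 33.1 tcp [575.4 142.3  21.7] F [ 6.9 -0.2 -0.7] M [-0.04 -1.92  0.09] w 33.6 g 39.9
-5 False t 33.5 tcp [574.5 142.3  21.7] F [ 7.7 -0.3 -1.1] M [-0.03 -1.98  0.07] w 33.5 g 39.9
-6 False t 33.9 tcp [573.7 142.3  21.8] F [ 7.2  0.2 -1.6] M [-0.03 -2.07 -0.02] w 33.4 g 39.9
-7 False t 34.3 tcp [572.8 142.4  21.8] F [ 8. -0. -2.] M [-0.05 -2.12 -0.01] w 33.9 g 39.9
-8 False t 34.7 tcp [572.3 142.4  21.8] F [ 9.3 -0.6 -1.5] M [-0.05 -2.38  0.03] w 33.8 g 39.9
```

```bash
python3 - <<'E'
from h import *
p,Rm=at("n",-6.3,1.5,.15); ctrl.line_to(p,feed=25,frame=Rm); ctrl.wait(.15); say("back")
drop("n",-6.3)
s=ctrl.read_state()
if s["ee_pos"][2]<15 and abs(s["force"][2])<8:
    f=leave(); np.savez("chk2.npz",**f); say("chk")
    s=ctrl.read_state(); ctrl.line_to(np.array(s["ee_pos"])+[40,0,80],feed=200)
    f=ctrl.grab_frame("wrist"); np.savez("chk3.npz",**f); cv2.imwrite("pics/chk3.png",f["pixels"][:,:,::-1])
    hs=cv2.cvtColor(f["pixels"],cv2.COLOR_RGB2HSV)
    for k,M in(("w",WIDE),("n",NARR)):
        T=bayT(EST["t"],k,0,0,0,0); px=proj(f,tf(T,M)); print(k,"pred box",px.min(0).round(1),px.max(0).round(1))
        c=proj(f,tf(T,np.array([[10,-15,24.],[M[:,0].max()-5,-10,24],[M[:,0].max()/2,0,24]]))).astype(int)
        print([(np.array(e["extent"]).tolist(),round(e["score"],2)) for e in ctrl.masks_of("wrist","pack_wide" if k=="w" else "pack_narrow")])
        print(k,[ (int(c[1,0]),hs[c[1,1]-12:c[1,1]+16,c[1,0],2].tolist())])
E
```

```text
back t 35.2 tcp [573.4 142.4  21.8] F [ 7.6 -0.7 -2.7] M [-0.05 -2.15 -0.02] w 33.7 g 39.9
tilt 0.09 False t 35.5 tcp [574.2 142.1  18.3] F [ 7.8 -1.   0.5] M [-0.2  -1.78  0.16] w 33.6 g 39.9
tilt 0.05 False t 35.7 tcp [574.4 142.1  16.4] F [ 7.1 -1.1 -0.1] M [-0.14 -1.89  0.13] w 34.3 g 39.9
tilt 0.02 False t 36.0 tcp [574.4 142.1  15. ] F [ 7.4 -0.7  0.3] M [-0.19 -1.95  0.1 ] w 33.8 g 39.9
tilt 0 False t 36.2 tcp [574.6 142.1  13.8] F [ 6.5 -1.6  2.3] M [-0.19 -1.65  0.13] w 33.7 g 39.9
open t 36.9 tcp [573.1 142.4  13.3] F [ 0.3 -0.5 -0.3] M [ 0.07 -0.44  0.04] w 65.9 g 0.0
chk t 37.9 tcp [610.9 140.3  99.2] F [ 0.1 -0.6 -1.1] M [ 0.06 -0.45 -0.04] w 66.1 g 0.0
w pred box [312.1 101.9] [365.3 220.1]
[([1.8, 0.0, 41.2, 26.1], 0.76), ([310.0, 101.1, 366.0, 219.5], 0.66)]
w [(331, [115, 154, 110, 64, 114, 158, 105, 67, 111, 160, 107, 62, 59, 56, 53, 50, 76, 102, 104, 131, 169, 162, 126, 101, 102, 99, 100, 99])]
n pred box [238.  120.7] [272.6 220. ]
[([236.6, 121.0, 272.9, 218.2], 0.63)]
n [(245, [109, 147, 94, 57, 107, 148, 101, 58, 106, 155, 123, 57, 49, 55, 47, 50, 79, 128, 160, 165, 164, 153, 124, 102, 126, 162, 165, 164])]
```

```bash
python3 - <<'E'
from h import *
print(ctrl.sign_off())
E
```

```text
the job is handed in; nothing more can be done
None
```

Both packs are in their own bays with the contact blocks pushed back, released and handed in at about 38 s; the last check was numeric only (each within about 2 px of its seated position), the verdict was not shown, and I viewed 11 pictures, one over your limit of 10.

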